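Let the larger ceramic ball out of the twin dispenser

TASK

The smoked-acrylic dispenser holds two ceramic freshener balls, one behind each gate. With a fingertip press down the raised rear paddle of the lever beside the larger ball's lane, so that its front end lifts the gate, keep it down until the larger ball has rolled into the pocket at the front, then let the paddle come back up so that the gate is shut again. Touch neither ball, do not press the other lever (the smaller ball stays behind its gate), and leave the other things on the shelf and tiers where they are.

Things in the scene. Friction and masses are not known exactly. Their poses are not given: they have to be found in the camera images.
- dispenser: fixed dispenser of smoked acrylic, 250 x 166 mm, 85 mm high; origin: underside, midway between the lanes; x from the front pockets to the rear paddles (away from the robot, yaw within 0.45), y left, z up. Open lanes at y = +23 (left) and -23 mm (right), 41 mm wide, fall 12 degrees to the front; a steel gate hangs across each at x = -55; pockets x = -79 to -149, floor 10, walls 65 mm high.
- lever_left (a joint): tilt (rad) of the left (+y) steel rocking lever, outside the lane, pivot at dispenser x = 10, y = +60, z = 75 mm; its front end carries the gate. 0: at rest, gate shut; 0.5: at its stop, gate fully up. Grows as the rear paddle is pushed down; a spring returns it. About 3 N on the paddle to start, 5 N at the stop. The gate clears the large ball by about 0.35.
- lever_right (a joint): tilt (rad) of the right (-y) steel rocking lever, outside the lane, pivot at dispenser x = 10, y = -60, z = 75 mm; its front end carries the gate. 0: at rest, gate shut; 0.5: at its stop, gate fully up. Grows as the rear paddle is pushed down; a spring returns it. About 3 N on the paddle to start, 5 N at the stop. The gate clears the large ball by about 0.35.
- paddle_left (a point): centre of the upper face of the left (+y) lever's press paddle: a steel plate 28 (dispenser x) by 34 mm (y), about 97 mm above the shelf at rest, at the dispenser's rear (x = 84, y = +65 mm in its frame). At rest it slopes up 0.26 rad to the rear; fully pressed it is about 40 mm lower at nearly the same x, y and slopes the other way. Free space under and behind it.
- paddle_right (a point): centre of the upper face of the right (-y) lever's press paddle: a steel plate 28 (dispenser x) by 34 mm (y), about 97 mm above the shelf at rest, at the dispenser's rear (x = 84, y = -65 mm in its frame). At rest it slopes up 0.26 rad to the rear; fully pressed it is about 40 mm lower at nearly the same x, y and slopes the other way. Free space under and behind it.
- ball_large: the larger white ceramic ball, 32 mm across, about 40 g; origin at its centre. It starts in either lane, behind the gate. When it lies in the pocket its centre is at x between -85 and -152 mm in the dispenser's frame.
- ball_small: the smaller white ceramic ball, 20 mm across; origin at its centre. It lies behind the gate of the other lane.
- comb: folded black plastic travel comb, 28 x 110 x 12 mm, on the upper acrylic tier (deck 160 mm above the shelf); bystander, origin at the centre of its underside
- clipper: steel nail clipper, 58 mm long, on the upper acrylic tier (deck 160 mm above the shelf); bystander, origin at the centre of its underside
- jar: closed round white ceramic jar, 66 mm across, 58 mm high, on the lower tier (deck 70 mm above the shelf); bystander, origin at the centre of its underside
- pill_case: red pill case, 45 x 75 x 18 mm, on the lower tier (deck 70 mm above the shelf); bystander, origin at the centre of its underside
- scalp_brush: round grey hard-silicone scalp brush, 66 mm across, 60 mm high with its knob, on the lower tier (deck 70 mm above the shelf); bystander, origin at the centre of its underside
- floss: white dental floss box, 42 x 22 mm, 55 mm high, standing on the shelf beside the dispenser (on its +y side); bystander, origin at the centre of its underside
- tin: flat round metal tin, 54 mm across, 23 mm high, on the shelf beside the dispenser (on its -y side); bystander, origin at the centre of its underside
- balm: upright lip balm stick, 18 mm across, 67 mm high, on the shelf beside the dispenser (on its -y side); bystander, origin at the centre of its underside
Things that resemble listed ones, but are neither listed nor needed, are in the scene too. Leave any red or yellow look-alike of the ball_large alone.

How it is judged:
On the way, in this order (a step that is already met when the one before it is completed fails the run):
1. the gate of the larger ball's lane is lifted by its lever (((y of ball_large in the frame of dispenser above 0 m and value of joint lever_left above 0.28 rad) or (y of ball_large in the frame of dispenser below 0 m and value of joint lever_right above 0.28 rad))), for 0.1 s.
2. the larger ball has rolled into its front pocket (x of ball_large in the frame of dispenser between -0.152 and -0.085 m and y of ball_large in the frame of dispenser between -0.047 and 0.047 m and z of ball_large in the frame of dispenser below 0.045 m), for 0.2 s.
At the end, for the whole second after the job is handed in: the larger ball lies at rest in the front pocket (slower than 50 mm/s), the smaller ball is still in its lane behind its gate, and both levers are back within 0.05 rad of rest (all of step 2 and linear speed of ball_large below 0.05 m/s and x of ball_small in the frame of dispenser between -0.056 and 0.056 m and y of ball_small in the frame of dispenser between -0.047 and 0.047 m and z of ball_small in the frame of dispenser below 0.085 m and value of joint each of lever_left, lever_right below 0.05 rad); the robot touches nothing.
It fails at once if the lever of the smaller ball's lane is pressed (more than 0.12 rad) ((y of ball_large in the frame of dispenser above 0 m and value of joint lever_right above 0.12 rad) or (y of ball_large in the frame of dispenser below 0 m and value of joint lever_left above 0.12 rad)).
It fails at once if a ball is touched by the robot (contact force between any of the fingers, the arm and ball_large above 0.3 N or contact force between any of the fingers, the arm and ball_small above 0.3 N).
It fails at once if a ball is lifted out of the dispenser (z of any of ball_large, ball_small in the frame of dispenser above 0.1 m).
It fails at once if a bystander is moved more than 25 mm (distance of any of comb, clipper, jar, pill_case, scalp_brush, floss, tin, balm from where it was at the start of the episode above 0.025 m).
It also fails if it takes over 32 s, if anything falls off the work surface, if the arm or the gripper's body presses on something with over 40 N, if the wrist force passes 120 N, or if a joint passes its speed limit or range.

ROBOT

A 7-joint arm with a two-finger parallel gripper is mounted at the origin on the work surface. World frame = base frame: x ahead of the robot, y to its left, z up, the work surface at z = 0. Lengths are in m, angles in rad, forces in N, time in s.
With the tool pointing down it reaches from about 0.425 to 0.875 m from the base axis. Payload 4.7 kg.
Tool frame: the origin (TCP) lies on the centre line of the jaws, within the pads' length; the fingertips stand 22 mm ahead of it and the grasp point (between the pads) lies 3 mm ahead of it; x points along the fingers, y is the direction in which the jaws open and shut, and the axes are right-handed (so a half turn about x gives the same grasp; the last joint's range is limited). The gripper opens to 85 mm and grips with 20 to 120 N. Pads are 22 mm wide; open, the fingers measure 114 mm over their backs; the gripper's body (76 mm by 85 mm) begins 54 mm behind the grasp point. The pads swing forward as they close: fully open they stand 13 mm farther back than shut.
Start: joints at [1.118, 0.321, -0.07, 1.45, 0.023, 1.371, -0.057], TCP at [0.293, -0.58, 0.253] pointing down, gripper open.
Joint ranges: [-2.86, 2.86], [-0.3, 2.09], [-1.38, 1.24], [0.06, 2.45], [-1.56, 4.7], [0.09, 2.05], [-2.69, 2.69]. Speed limits (rad/s): [2.57, 2.57, 3.14, 3.14, 3.14, 3.14, 3.14].

INTERFACE

Orientations are given as a rotation vector (axis times angle).
In Python, from station import ctrl gives the robot as it stands.
- The arm moves only by the tool drive_tool, never from a script. Its argument "increments" is a list of rows, each a list of 3 entries, a list of its own where there are three numbers: the closure in counts, from 0 (fully open) to 255 (shut), then the shift along the tool's x, y, z in cm, then the turn about the tool's x in rad. In form: [[jaw, [x, y, z], twist], ...]. A call has exactly 10 rows; each row is the pose to reach, as a shift and turn from the pose commanded when the call began, along the tool's axes at that moment; what a row does not reach only later rows make up. A row lasts 1/8 s, in which the tool goes at most 62.5 mm and 10.7 degrees, less where a joint would pass 70% of its speed; a pose out of reach is approached as far as the arm can. A call with a gripper value outside its range is refused whole. The fingers move at their own pace and stop on an object; "force" is the grip in N (left out, the last holds). Time passes only in rows, so rows that repeat a pose let the fingers close, or fill a call up. It gives the time, the measured TCP pose, the force and the opening at its end, in the units of the state.
- ctrl.sense(): the state, without advancing time (a new reading comes with each control period).
- ctrl.capture(name): name is "side" or "top" or "wrist"; returns the picture (480x640x3 uint8, blue, green, red); there is no depth.
- ctrl.camera_model(name): a dict with "fx", "fy", "cx", "cy" (pixels), "extrinsics" (4x4, takes a point from camera to world coordinates); the wrist camera has in their place "mount" (4x4, takes a point from camera to tool coordinates, whose origin is the TCP and whose axes are the tool frame's). Camera axes: x right, y up, looking along -z (the intrinsics and any distortion apply to the point x, -y, -z); pixel columns grow to the right and rows downward; lengths in m; the calibration is good to about 2 mm. A picture is of the moment at which its call begins: read the wrist's pose just before it. camera_model takes no time and is no camera call.
- ctrl.hand_in(): hands the job in, once; it reports no verdict.
The state is a dict: "time": time; "joints": joint angles; "dq": joint speeds; "tau": joint torques, N m; "ee_pos": TCP position; "tool_rot": TCP orientation; "ft_force": force on the tool from outside, world axes, zero at the start; "moment": the same for the moment, N m; "finger_gap": finger opening in m.
Only numpy, scipy, OpenCV 4.12 (cv2) and the standard library are available. Lean on these libraries where they do the work, as an engineer would, in place of code of your own. Each camera call takes 0.05 s, during which the arm holds its last target.

## Working session

There is one attempt and no reset: what is moved stays moved. The work goes in short steps, Python scripts to look and compute and a tool call to move; the robot and the scene stay as the last step left them, time stands still between calls to the robot, and variables do not carry over. Pictures are saved under pics/ and viewed, and the job is handed in when it is done.

Besides the shell and the picture viewer there is one more tool, called after "Request:" as name([rows], argument=value, ...), one row to a line, values as JSON. drive_tool: Moves the arm, as the interface text tells. Its arguments: {"type":"object","properties":{"increments":{"type":"array"},"force":{"type":"number"}},"required":["increments"]}

```bash
ls; mkdir -p pics; python3 - <<'E'
from station import ctrl
import cv2
s=ctrl.sense()
for k in s: print(k,s[k])
for n in("side","top"):
    cv2.imwrite(f"pics/{n}0.png",ctrl.capture(n))
    print(n,ctrl.camera_model(n))
print(ctrl.camera_model("wrist"))
E
```

```text
pics
time 0.0
joints [ 1.11807264  0.32182122 -0.07009721  1.45169932  0.02260255  1.37079447
 -0.05688091]
dq [ 4.16140644e-04 -1.39197950e-04 -6.13323442e-05 -3.25972070e-04
  7.72183845e-04 -2.36903748e-04  3.88775278e-05]
tau [-7.73619704e-04 -4.93581927e+01 -3.82532515e-01 -3.14332294e+01
  1.29614249e-02  1.14248920e-02 -1.57682464e-06]
ee_pos [ 0.29226994 -0.58001785  0.25221251]
tool_rot [ 1.96170049  0.46845289 -1.96279483]
ft_force [-0.47917865 -0.25545615 -0.44969318]
moment [-0.00155644 -0.03239672  0.02397764]
finger_gap 0.08511083763108525
side {'fx': 514.8035043078812, 'fy': 514.8035043078812, 'cx': 317.34352797066293, 'cy': 236.08980713308702, 'extrinsics': array([[ 0.99760472,  0.03511179, -0.05959853,  0.43909445],
       [-0.06884071,  0.58823052, -0.80575791, -0.70104754],
       [ 0.00676607,  0.8079307 ,  0.58923867,  0.68622763],
       [ 0.        ,  0.        ,  0.        ,  1.        ]])}
top {'fx': 479.58470434924, 'fy': 479.58470434924, 'cx': 322.1940529808614, 'cy': 235.96891793579005, 'extrinsics': array([[ 0.01656756,  0.99020805, -0.13861291,  0.3661038 ],
       [-0.99979153,  0.0147518 , -0.01411663,  0.07272258],
       [-0.01193361,  0.13881789,  0.99024602,  1.15711321],
       [ 0.        ,  0.        ,  0.        ,  1.        ]])}
{'fx': 400.5833328618264, 'fy': 400.5833328618264, 'cx': 317.53301505902397, 'cy': 237.1572702560311, 'mount': array([[-2.40828916e-04,  2.63633635e-01, -9.64622853e-01,
        -1.20342237e-01],
       [ 9.99999960e-01, -7.65470680e-05, -2.70581697e-04,
        -4.23593574e-04],
       [-1.45173487e-04, -9.64622880e-01, -2.63633607e-01,
        -6.69025909e-02],
       [ 0.00000000e+00,  0.00000000e+00,  0.00000000e+00,
         1.00000000e+00]])}
```

View pics/side0.png

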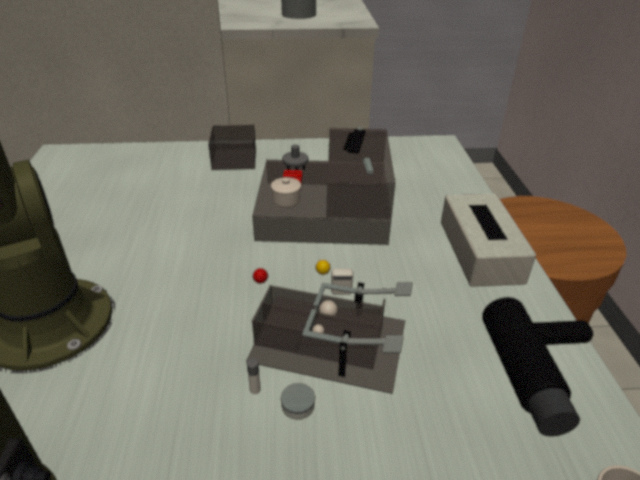

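View pics/top0.png

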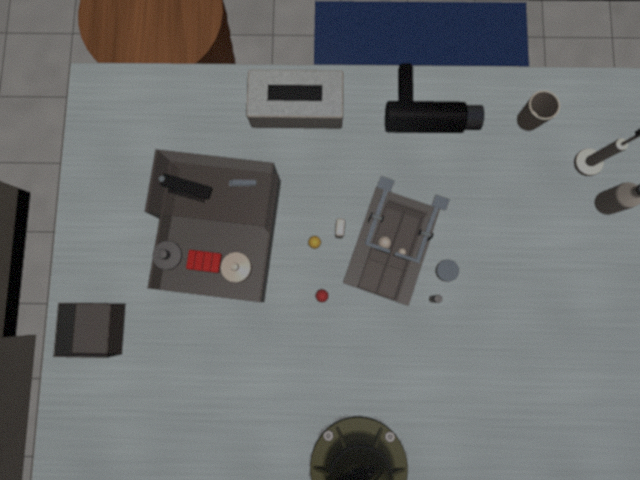

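```bash
python3 - <<'E'
import cv2,numpy as np
a=cv2.imread("pics/top0.png")[165:310,335:465]
b=cv2.imread("pics/side0.png")[260:400,240:420]
a=cv2.resize(a,None,fx=3.5,fy=3.5,interpolation=3);b=cv2.resize(b,None,fx=2.2*1.0,fy=2.2,interpolation=3)
h=max(a.shape[0],b.shape[0])
p=lambda i:cv2.copyMakeBorder(i,0,h-i.shape[0],0,0,0)
c=np.hstack([a,b]) if 0 else np.hstack([p(a),p(b)])
c=c[:, :]; c=cv2.resize(c,None,fx=min(1,800/c.shape[1]),fy=min(1,800/c.shape[1]))
c=cv2.convertScaleAbs(c,alpha=1.5)
cv2.imwrite("pics/crop0.png",c)
E
```

```text
(no output)
```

View pics/crop0.png

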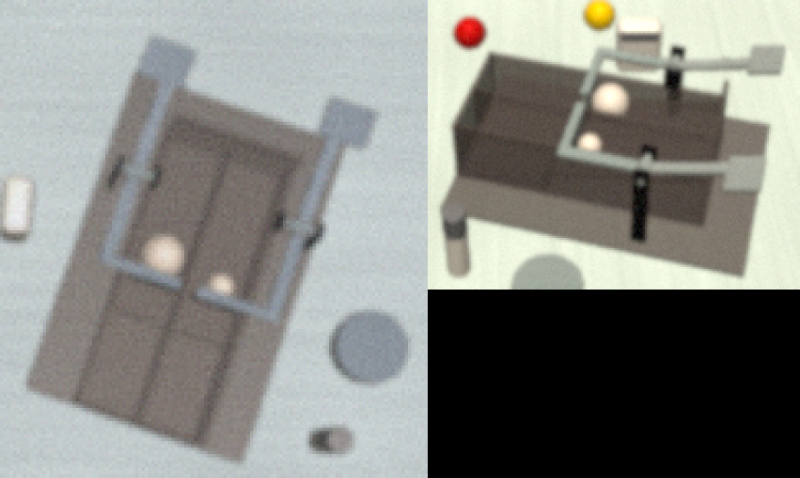

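```bash
cat >h.py <<'E'
import numpy as np,cv2
from station import ctrl
from scipy.spatial.transform import Rotation as R
def ray(n,uv):
    m=ctrl.camera_model(n);E=m["extrinsics"]
    d=E[:3,:3]@np.array([(uv[0]-m["cx"])/m["fx"],-(uv[1]-m["cy"])/m["fy"],-1]);return E[:3,3],d/np.linalg.norm(d)
def plane(n,uv,z):
    o,d=ray(n,uv);return o+d*(z-o[2])/d[2]
def tri(a,b):
    o1,d1=ray("top",a);o2,d2=ray("side",b)
    t=np.linalg.lstsq(np.c_[d1,-d2],o2-o1,rcond=None)[0]
    p,q=o1+d1*t[0],o2+d2*t[1];return (p+q)/2,np.linalg.norm(p-q)
E
python3 - <<'E'
from h import *
np.set_printoptions(precision=4,suppress=True)
L=((385.8,183.5),(403.4,289));Rr=((440.8,202.7),(392.3,343.7))
for p in(L,Rr):
    print(tri(*p),plane("top",p[0],.097),plane("side",p[1],.097))
l=plane("top",L[0],.097);r=plane("top",Rr[0],.097)
v=l-r;print("dist",np.linalg.norm(v),"yaw",np.arctan2(-v[0],v[1]))
# base corners (z~0) top crop
for c in((28,388),(242,462)):
    print(plane("top",(335+c[0]/3.29,165+c[1]/3.29),.005))
s=ctrl.sense();print(R.from_rotvec(s["tool_rot"]).as_matrix())
E
```

```text
(array([ 0.6362, -0.0543,  0.0949]), np.float64(0.0016530746705960009)) [ 0.6365 -0.0541  0.097 ] [ 0.6347 -0.0568  0.097 ]
(array([ 0.5934, -0.1774,  0.097 ]), np.float64(0.0011230035098458795)) [ 0.594  -0.1775  0.097 ] [ 0.5928 -0.1775  0.097 ]
dist 0.13047035426978326 yaw -0.3324824363115083
[0.4147 0.0363 0.005 ]
[ 0.364  -0.1185  0.005 ]
[[-0.0009  0.45   -0.893 ]
 [ 0.0015 -0.893  -0.45  ]
 [-1.     -0.0017  0.0001]]
```

Larger ball: the white ones are at top px (385,243), in the left lane, and (402,252), in the right lane. The left one is clearly bigger (also in the side view at (329,308)). The red (322,296) and yellow (315,242) balls are look-alikes lying outside the dispenser. So the lever to press is the left one, with its paddle at top px (386,183), about world (0.636, -0.055, 0.096).

Request:
drive_tool([
  [255, [0, -2.2, -3.8], 0.08],
  [255, [0, -4.4, -7.6], 0.16],
  [255, [0, -6.6, -11.4], 0.24],
  [255, [0, -8.8, -15.2], 0.32],
  [255, [0, -11, -19], 0.4],
  [255, [0, -13.2, -22.8], 0.48],
  [255, [0, -15.4, -26.6], 0.56],
  [255, [0, -17.6, -30.4], 0.64],
  [255, [0, -19.8, -34.2], 0.72],
  [255, [0, -22, -38], 0.8],
], force=40)

```text
time: 1.35
ee_pos: [0.5332, -0.2117, 0.2529]
tool_rot: [-2.039, 0.346, 2.04]
ft_force: [-0.6, -0.2, -0.4]
finger_gap: 0.0003
```

```bash
cat >go.py <<'E'
from h import *
import sys
np.set_printoptions(precision=4,suppress=True)
s=ctrl.sense();M=R.from_rotvec(s["tool_rot"]).as_matrix()
T=np.array([float(v) for v in sys.argv[1:4]])
print(s["time"],s["ee_pos"],s["ft_force"],s["finger_gap"]);print(M)
print("cm in tool axes",M.T@(T-s["ee_pos"])*100)
E
python3 go.py .637 -.055 .152
```

```text
1.35 [ 0.5332 -0.2117  0.2529] [-0.6191 -0.1863 -0.4289] 0.000298734401123955
[[-0.0006 -0.3297 -0.9441]
 [ 0.     -0.9441  0.3297]
 [-1.      0.0002  0.0006]]
cm in tool axes [ 10.0855 -18.2184  -4.6373]
```

Request:
drive_tool([
  [255, [0, -3, -0.8], 0],
  [255, [0, -6, -1.6], 0],
  [255, [0, -9, -2.4], 0],
  [255, [0, -12, -3.2], 0],
  [255, [0, -15, -4], 0],
  [255, [2, -18.2, -4.6], 0],
  [255, [4, -18.2, -4.6], 0],
  [255, [7, -18.2, -4.6], 0],
  [255, [9, -18.2, -4.6], 0],
  [255, [9, -18.2, -4.6], 0],
])

```text
time: 2.6
ee_pos: [0.6343, -0.0569, 0.1611]
tool_rot: [-2.036, 0.345, 2.045]
ft_force: [-0.2, -1.0, -0.0]
finger_gap: -0.0002
```

```bash
python3 go.py .637 -.055 .085; python3 - <<'E'
from h import *
for n in("side","top","wrist"):
    cv2.imwrite(f"pics/{n}1.png",ctrl.capture(n))
a=cv2.imread("pics/side1.png")[200:380,230:470];w=cv2.imread("pics/wrist1.png")
a=cv2.resize(a,(400,300),interpolation=3);w=cv2.resize(w,(400,300))
cv2.imwrite("pics/c1.png",np.hstack([a,w]))
E
```

```text
2.6 [ 0.6343 -0.0569  0.1611] [-0.1556 -1.009  -0.0497] -0.00022241127710406576
[[-0.0042 -0.3279 -0.9447]
 [ 0.     -0.9447  0.3279]
 [-1.      0.0014  0.0039]]
cm in tool axes [ 7.6101 -0.2799 -0.2238]
```

View pics/c1.png

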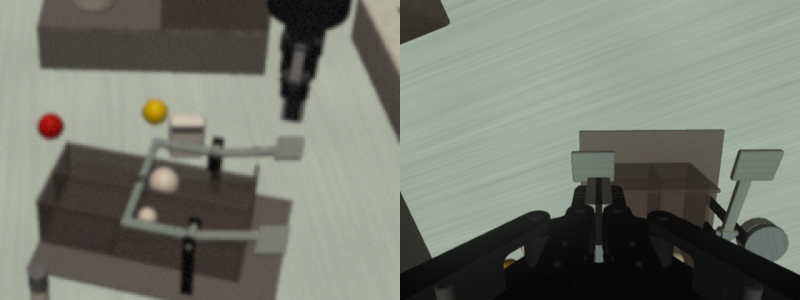

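```bash
python3 - <<'E'
from h import *
s=ctrl.sense();M=R.from_rotvec(s["tool_rot"]).as_matrix()
m=ctrl.camera_model("wrist");m4=m["mount"]
T=np.eye(4);T[:3,:3]=M;T[:3,3]=s["ee_pos"];E=T@m4
im=cv2.imread("pics/wrist1.png")
def pl(u,v,z):
    d=E[:3,:3]@np.array([(u-m["cx"])/m["fx"],-(v-m["cy"])/m["fy"],-1]);o=E[:3,3];return o+d*(z-o[2])/d[2]
for p,z in(((276,243),.1006),((341,243),.1006),((309,243),.1006)): print(pl(*p,z))
cv2.imwrite("pics/w1c.png",cv2.resize(im[210:370,230:400],None,fx=3.5,fy=3.5))
E
```

```text
[ 0.65580876 -0.04156488  0.1006    ]
[ 0.64562006 -0.07097291  0.1006    ]
[ 0.65063602 -0.05649516  0.1006    ]
```

View pics/w1c.png

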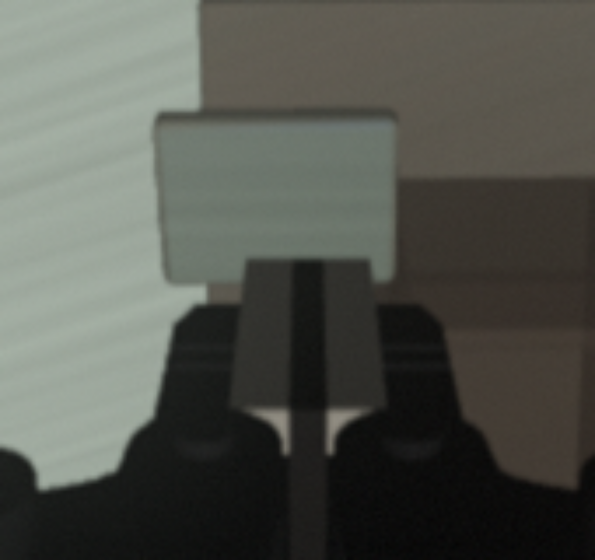

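Request:
drive_tool([
  [255, [1, -0.3, -0.1], 0],
  [255, [2.4, -0.3, -0.1], 0],
  [255, [3.4, -0.3, -0.1], 0],
  [255, [4.2, -0.3, -0.1], 0],
  [255, [5, -0.3, -0.1], 0],
  [255, [5.8, -0.3, -0.1], 0],
  [255, [6.6, -0.3, -0.1], 0],
  [255, [7.3, -0.3, -0.1], 0],
  [255, [7.6, -0.3, -0.1], 0],
  [255, [7.6, -0.3, -0.1], 0],
])

```text
time: 4.0
ee_pos: [0.6383, -0.0537, 0.0875]
tool_rot: [-2.042, 0.343, 2.04]
ft_force: [4.0, -1.0, 5.2]
finger_gap: 0.0001
```

```bash
python3 go.py .638 -.053 .084; python3 - <<'E'
from h import *
for n in("side","top","wrist"):
    cv2.imwrite(f"pics/{n}2.png",ctrl.capture(n))
a=cv2.imread("pics/side2.png")[200:380,230:470];w=cv2.imread("pics/wrist2.png")
a=cv2.resize(a,(400,300),interpolation=3);w=cv2.resize(w,(400,300))
cv2.imwrite("pics/c2.png",np.hstack([a,w]))
E
```

```text
4.0 [ 0.6383 -0.0537  0.0875] [ 3.9658 -0.998   5.1771] 0.00012176931213044622
[[ 0.0012 -0.3272 -0.945 ]
 [-0.0002 -0.945   0.3272]
 [-1.     -0.0002 -0.0012]]
cm in tool axes [ 0.3502 -0.0574  0.0515]
```

View pics/c2.png

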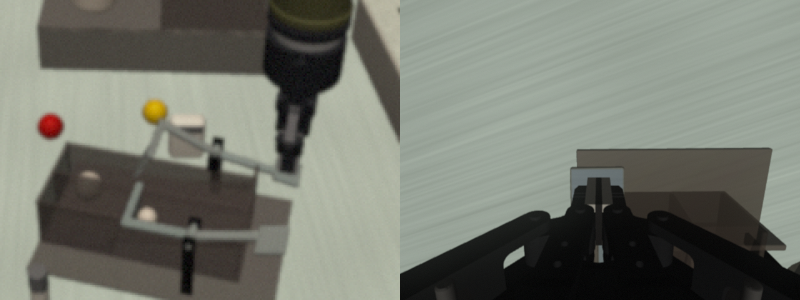

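The gate is up and the larger ball is in the pocket, at crop (90,183). The small ball is still behind its gate at (147,214). I'll hold briefly, then release.

Request:
drive_tool([
  [255, [0, 0, 0], 0],
  [255, [0, 0, 0], 0],
  [255, [0, 0, 0], 0],
  [255, [0, 0, 0], 0],
  [255, [-0.8, 0, 0], 0],
  [255, [-1.6, 0, 0], 0],
  [255, [-2.4, 0, 0], 0],
  [255, [-3.4, 0, 0], 0],
  [255, [-5, 0, 0], 0],
  [255, [-8, 0, 0], 0],
])

```text
time: 5.4
ee_pos: [0.6367, -0.0536, 0.1669]
tool_rot: [-2.038, 0.343, 2.044]
ft_force: [0.8, -0.8, 0.4]
finger_gap: 0.0002
```

Request:
drive_tool([
  [255, [-4, 0, 0], 0],
  [255, [-8, 0, 0], 0],
  [255, [-8, 0, 0], 0],
  [255, [-8, 0, 0], 0],
  [255, [-8, 0, 0], 0],
  [255, [-8, 0, 0], 0],
  [255, [-8, 0, 0], 0],
  [255, [-8, 0, 0], 0],
  [255, [-8, 0, 0], 0],
  [255, [-8, 0, 0], 0],
])

```text
time: 6.65
ee_pos: [0.6378, -0.0535, 0.2474]
tool_rot: [-2.041, 0.343, 2.041]
ft_force: [-0.2, -0.1, -0.3]
finger_gap: -0.0001
```

```bash
python3 go.py .638 -.053 .084; python3 - <<'E'
from h import *
for n in("side","top"):
    cv2.imwrite(f"pics/{n}3.png",ctrl.capture(n))
a=cv2.imread("pics/side3.png")[200:380,230:470];w=cv2.imread("pics/top3.png")[165:315,330:480]
a=cv2.resize(a,(480,360),interpolation=3);w=cv2.resize(w,(320,360))
cv2.imwrite("pics/c3.png",cv2.convertScaleAbs(np.hstack([a,w]),alpha=1.3))
E
```

```text
6.65 [ 0.6378 -0.0535  0.2474] [-0.178  -0.1425 -0.3078] -8.298044101382238e-05
[[ 0.0001 -0.327  -0.945 ]
 [-0.0001 -0.945   0.327 ]
 [-1.      0.     -0.0001]]
cm in tool axes [16.3366 -0.0581  0.0003]
```

View pics/c3.png

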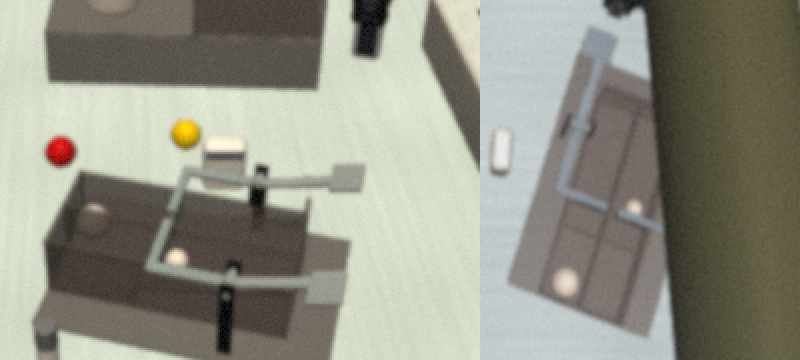

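The large ball lies in the left pocket, at (93,220) in the side crop and (566,282) in the top crop. The gate is shut, both levers are level, and the small ball is behind its gate at (176,259).

```bash
python3 -c "
from h import *
p=plane('top',(330+(566-480)*150/320,165+282*150/360),.026);c,s=np.cos(-.33),np.sin(-.33)
d=p[:2]-[.5365,-.088];print(c*d[0]+s*d[1],-s*d[0]+c*d[1])
print(ctrl.hand_in())"
```

```text
-0.13425403038739878 0.019646666888850216
the job is handed in; nothing more can be done
None
```

The larger ball was in the left lane. I pressed the left lever's paddle with the closed fingertips, with about 5 N of upward force on the tool. The ball was already in the pocket when I looked at the end of the press. I held the paddle about 0.5 s longer, then raised the tool clear and handed in; the clock read 6.65 s before the last pictures.

- **Large ball:** my last check puts it at dispenser x of about -134 mm and y of about +20 mm, which is inside the pocket.
- **Small ball and gates:** the last pictures show the small ball still behind its shut gate and both levers back at rest.
- **Contact and bystanders:** the force reading was near zero with the tool well above everything. The floss box and look-alike balls have not visibly moved. In the last top view the arm hid the right-hand side of the dispenser, so I checked the right lever from the side view only. I did not measure the other bystanders again.

No check failed or disagreed.

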